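Hold the gas key switch turned

TASK

Take the red key out of the wooden key block and ease its blade all the way down into the brass lock on the grey gas-switch box, gently working it past the sticky pins without forcing it. Then turn it clockwise (seen from above) a full quarter turn to its stop against the spring, and finish while still gripping the key and holding it turned. Leave the other keys, the colouring bottle and the bowl alone.

Things in the scene. Friction and masses are not known exactly. Their poses are not given: they have to be found in the camera images.
- red_key_fob (a point): Centre of the red key's flat plastic head, the place to grip: 12 mm thick (own x), 28 mm wide (y), 36 mm tall (z); pinch it from above across the 12 mm. z points up, away from the blade. The key stands in one of the key block's three slots (which one varies) with its collar on the block's top: lift it over 34 mm to clear. The end of the blade is 62 mm below this point.
- red_key_shoulder (a point): Centre of the underside of the red key's round dark steel collar (22 mm across, 10 mm tall, between head and blade): 28 mm below the centre of the head, 34 mm above the end of the blade; same axes as the head. It lies flat on the lock's face when the key is fully home.
- lock_face (a point): Centre of the keyway mouth on the top face of the brass lock cylinder (32 mm square), 76 mm above the bench, 6 mm above the box. The keyway runs straight down right through, 7 mm across x and 16 mm along y of these axes (1 mm play all round the blade), with a 2.5 mm chamfer at the mouth. The key's x goes along this x, either way round. These axes belong to the box and do not turn.
- keyway_pins (a point): Point on the keyway axis 17 mm below the lock face, axes as there. Round spring pins stick into the keyway: from +x 10 and 24 mm below the face, from -x 17 mm below it, each leaving 4.5 of the 7 mm free until pushed back. Each takes 5 to 12 N of downward push, more or a jam if the key is off centre: ease back, shift or twist it 1 to 2 mm, push again.
- lock_cylinder (a joint): Turn of the brass cylinder in rad: 0 at rest with the keyway along y of the lock point, growing clockwise seen from above to its stop at 1.57. A spring drives it back to 0: about 0.03 N m at 0, 0.1 N m at the stop. The key's play lets it turn about 0.15 rad in the keyway before it drives the cylinder.
- red_key: The whole red key, about 60 g, 80 mm long: head, collar, then a flat steel blade 5 mm thick (x), 14 mm wide (y), 34 mm long with a rounded nose. Origin at the end of the blade, z up along the key. It is the same turned half round about z and may enter the lock either way.
- gas_box: The grey gas-switch box with its lock, fixed to the bench, 130 x 130 x 70 mm; origin at the centre of its underside, z up; a steel conduit stub 22 mm thick leaves it 70 mm to its +x at 30 mm height. The lock is spoiled if the key presses on it with more than 60 N while going in.
- key_block: Fixed wooden block 60 (x) x 180 (y) x 44 mm tall holding three keys in a row along its y, 60 mm apart; origin at the centre of its underside. The keys' flat heads lie in line with the row.
- blue_key: Blue key, the same in all but colour, standing in another slot; leave it. Origin at the end of its blade.
- green_key: Green key, the same in all but colour, standing in another slot; leave it. Origin at the end of its blade.
- colour_bottle: Yellow food-colouring bottle with an orange cap, 38 mm across, 110 mm tall; leave it. Origin at the centre of its underside.
- bowl: White bowl, 100 mm across, 45 mm tall; leave it. Origin at the centre of its underside.
Things that resemble listed ones, but are neither listed nor needed, are in the scene too. Of the things that look like the key_block, take the one that is farthest from the robot's base at the start.

How it is judged:
On the way, in this order (a step that is already met when the one before it is completed fails the run):
1. the red key is lifted clear of its slot (height (world z) of red_key above 0.048 m and contact force between red_key and key_block below 0.05 N), for 0.1 s.
2. the red key is fully home in the lock, upright (distance between red_key_shoulder and lock_face below 0.006 m and angle between red_key_fob's own z axis and vertical below 0.12 rad), for 0.2 s.
3. the cylinder is turned clockwise to its quarter-turn stop with the key home (all of step 2 and value of joint lock_cylinder above 1.35 rad), for 0.3 s.
At the end, for the whole second after the job is handed in: The red key is fully home (collar within 6 mm of the lock's face centre, upright within 0.12 rad), the cylinder is held turned more than 1.35 rad of its 1.57 rad against the spring, and the fingers still grip the key (over 2 N) (all of step 3 and contact force between the fingers and red_key above 2 N); the arm keeps its last pose, push and grip.
It fails at once if the key is forced: more than 60 N between key and lock while it is being pushed in (cylinder not yet turned) (contact force between red_key and gas_box above 60 N and value of joint lock_cylinder below 0.5 rad).
It fails at once if the cylinder is turned before the key is fully home (value of joint lock_cylinder above 0.5 rad and distance between red_key_shoulder and lock_face above 0.008 m).
It fails at once if another key is disturbed (moved over 15 mm) (distance of any of blue_key, green_key from where it was at the start of the episode above 0.015 m).
It fails at once if the bottle or bowl is disturbed (moved over 30 mm) (distance of any of colour_bottle, bowl from where it was at the start of the episode above 0.03 m).
It also fails if it takes over 58 s, if anything falls off the work surface, if the arm or the gripper's body presses on something with over 40 N, if the wrist force passes 120 N, or if a joint passes its speed limit or range.

ROBOT

A 6-joint arm with a two-finger parallel gripper is mounted at the origin on the work surface. World frame = base frame: x ahead of the robot, y to its left, z up, the work surface at z = 0. Lengths are in m, angles in rad, forces in N, time in s.
With the tool pointing down it reaches from about 0.275 to 0.825 m from the base axis. Payload 5.2 kg.
Tool frame: the origin (TCP) lies on the centre line of the jaws, within the pads' length; the fingertips stand 25 mm ahead of it and the grasp point (between the pads) lies 6 mm ahead of it; z points along the fingers, y is the line along which they close (so a half turn about z gives the same grasp; the last joint's range is limited). The gripper opens to 93 mm and grips with 3 to 60 N. Pads are 15 mm wide; open, the fingers measure 128 mm over their backs; the gripper's body (75 mm by 188 mm) begins 65 mm behind the grasp point.
Start: joints at [-1.419, 0.259, 1.535, -0, 1.348, -0.203], TCP at [0.191, -0.516, 0.244] pointing down, gripper open.
Joint ranges: [-3.14, 3.14], [-0.91, 2.08], [0.19, 2.58], [-1.22, 4.36], [0.22, 2.71], [-3.12, 3.12]. Speed limits (rad/s): [2.57, 2.57, 3.14, 3.14, 3.14, 3.14].

INTERFACE

Orientations are given as a rotation vector (axis times angle).
In Python, from station import env, snapshot gives the robot as it stands.
- The arm moves only by the shell command python3 -m crank 'ROWS' [FORCE]. ROWS is JSON, a list of rows, each a list of 7 numbers: the shift along the tool's x, y, z in mm, then the turn, a rotation vector about the tool's x, y, z in rad, then the closure, from 0 (fully open) to 1 (shut). In form: [[x, y, z, rx, ry, rz, claw], ...]. A call has 1 to 12 rows; each row is the pose to reach, as a shift and turn from the pose commanded when the call began, along the tool's axes at that moment; what a row does not reach only later rows make up. A row lasts 1/8 s, in which the tool goes at most 62.5 mm and 10.7 degrees, less where a joint would pass 70% of its speed; a pose out of reach is approached as far as the arm can. A call with a gripper value outside its range is refused whole. The fingers move at their own pace and stop on an object; FORCE is the grip in N (left out, the last holds). Time passes only in rows, so rows that repeat a pose let the fingers close. It gives the time, the measured TCP pose, the force, the opening and the grip force at its end, in the units of the state.
- env.sense(): the state, without advancing time (a new reading comes with each control period).
- snapshot(name): name is "side" or "top"; returns a dict with "pixels" (400x640x3 uint8, red, green, blue), "depth" (400x640 float32, m along the optical axis (not along the pixel's ray), 0 where there is no reading), "vertical_fov" (degrees; the focal length in pixels is half the picture's height over the tangent of half this angle, whatever the lens; pixels are square), "cx", "cy" (the principal point, pixels), "dist" ([k1, k2, p1, p2, k3] as OpenCV has them; the pictures are not rectified), "extrinsics" (4x4, takes a point from camera to world coordinates). Camera axes: x right, y down, z forward; pixel columns grow to the right and rows downward; lengths in m; the calibration is good to about 2 mm. A picture is of the moment at which its call begins.
- env.hand_in(): hands the job in; it is judged then, once.
The state is a dict: "clock": time; "joint_positions": joint angles; "dq": joint speeds; "joint_torque": joint torques, N m; "eef_pos": TCP position; "eef_rot": TCP orientation; "force": force on the tool from outside, world axes, zero at the start; "ft_torque": the same for the moment, N m; "opening": finger opening in m; "grip_force": force on a finger pad.
Only numpy, scipy, OpenCV 4.12 (cv2) and the standard library are available. Lean on these libraries where they do the work, as an engineer would, in place of code of your own. Each camera call takes 0.05 s, during which the arm holds its last target. There are 200 camera calls.

## Working session

There is one attempt and no reset: what is moved stays moved. The work goes in short steps, Python scripts to look and compute and a shell command to move; the robot and the scene stay as the last step left them, time stands still between calls to the robot, and variables do not carry over. Pictures are saved under pics/ and viewed, at most 10 in all, crops included, and the job is handed in when it is done.

```bash
mkdir -p pics; ls
cat > h.py <<'E'
import numpy as np, cv2
from station import env, snapshot
def take(n):
    s=snapshot(n); return s
def K(s):
    h=s["pixels"].shape[0]; f=h/2/np.tan(np.radians(s["vertical_fov"])/2)
    return np.array([[f,0,s["cx"]],[0,f,s["cy"]],[0,0,1.]])
def ray(s,uv):
    p=cv2.undistortPoints(np.array(uv,float).reshape(-1,1,2),K(s),np.array(s["dist"],float)).reshape(-1,2)
    d=np.c_[p,np.ones(len(p))]; E=np.array(s["extrinsics"]); return E[:3,3], d@E[:3,:3].T
def plane(s,uv,z):
    o,d=ray(s,uv); return o+d*((z-o[2])/d[:,2])[:,None]
def depthpts(s,uv):
    o,d=ray(s,uv); uv=np.array(uv).astype(int); return o+d*s["depth"][uv[:,1],uv[:,0]][:,None]
def save(s,name): cv2.imwrite("pics/"+name+".png",s["pixels"][:,:,::-1])
E
python3 - <<'E'
from h import *
for n in("top","side"):
    s=take(n); save(s,n+"0"); print(n,s["vertical_fov"],s["cx"],s["cy"],s["dist"],np.round(s["extrinsics"],3).tolist())
print(env.sense())
E
```

```text
pics
top 49.37976177394489 323.7026383362054 211.4486315627655 [0.04048802 0.         0.         0.         0.        ] [[-0.005, -0.987, 0.162, 0.46], [-1.0, 0.003, -0.009, 0.01], [0.008, -0.162, -0.987, 0.794], [0.0, 0.0, 0.0, 1.0]]
side 56.09010595207478 320.559760741025 190.4490771554564 [-0.07869459  0.          0.          0.          0.        ] [[-0.934, -0.21, 0.291, 0.397], [-0.358, 0.562, -0.745, 0.51], [-0.007, -0.8, -0.6, 0.457], [0.0, 0.0, 0.0, 1.0]]
{'clock': 0.1, 'joint_positions': array([-1.41877733e+00,  2.59263907e-01,  1.53597243e+00,  1.30628602e-06,
        1.34796853e+00, -2.02811017e-01]), 'dq': array([ 1.21618941e-03, -1.95556705e-03, -3.40234205e-03,  1.76126917e-04,
       -9.77079607e-05,  1.87472028e-03]), 'joint_torque': array([ 2.31095924e-03, -4.38211834e+01, -2.84640169e+01,  7.19705829e-02,
        3.62563727e-02, -4.94648623e-05]), 'eef_pos': array([ 0.19103543, -0.51528565,  0.24290462]), 'eef_rot': array([-3.09069340e+00, -5.54161454e-01, -6.62735883e-05]), 'force': array([ 0.7129517 , -0.50442481,  0.19820109]), 'ft_torque': array([-0.06324588, -0.00082506,  0.05089136]), 'grip_force': 0.0, 'opening': 0.0927165480456324}
```

View pics/top0.png

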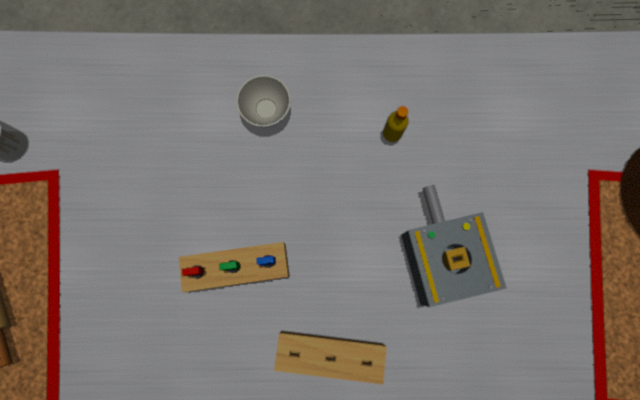

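View pics/side0.png

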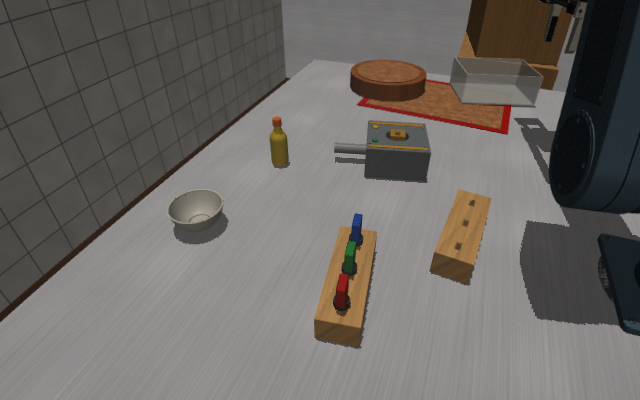

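The top view shows the key block at (235,267) with red (192,272), green (229,266) and blue (266,261) keys. An empty lookalike block sits at (330,357), nearer the base. The lock is at (457,259) on the grey box, and its conduit leaves toward (430,195). In the side view the red key is at (342,293) and the lock at (398,134).
Things that could be taken for the red key: the red key at (192,272), and the red mat borders at (55,280) and (595,290). I choose (192,272), in the block farther from the base.

Run:
```python
from h import *
t=take("top"); s=take("side")
def lab(im,c,win):
    x0,y0,x1,y1=win; hsv=cv2.cvtColor(im,cv2.COLOR_RGB2HSV); h,S,v=[hsv[...,i].astype(int) for i in range(3)]
    m={'red':((h<6)|(h>174))&(S>150)&(v>60),'green':(abs(h-65)<20)&(S>120)&(v>40),'blue':(abs(h-112)<12)&(S>140)&(v>60),
       'brass':(abs(h-19)<8)&(S>130)&(v>110),'wood':(abs(h-16)<9)&(S>70)&(v>100),'yel':(abs(h-24)<8)&(S>150)&(v>110)}[c]
    o=np.zeros(m.shape,np.uint8); o[y0:y1,x0:x1]=m[y0:y1,x0:x1]; return o
def tri(a,b):
    o1,d1=ray(t,[a]);o2,d2=ray(s,[b]);d1=d1[0];d2=d2[0]
    x=np.linalg.lstsq(np.c_[d1,-d2],o2-o1,rcond=None)[0]; p,q=o1+d1*x[0],o2+d2*x[1]; return (p+q)/2,np.linalg.norm(p-q)
for c in('red','green','blue'):
    a=lab(t["pixels"],c,(170,230,300,300)); b=lab(s["pixels"],c,(310,200,380,320))
    ca=np.argwhere(a)[:,::-1].mean(0); cb=np.argwhere(b)[:,::-1].mean(0)
    P,e=tri(ca,cb); print(c,a.sum(),b.sum(),ca,cb,'tri',P.round(4),round(e,4))
# wood block rectangle
m=lab(t["pixels"],'wood',(170,230,300,300)); m=cv2.morphologyEx(m,cv2.MORPH_CLOSE,np.ones((9,9)))
r=cv2.minAreaRect(np.argwhere(m)[:,::-1].astype(np.float32)); bx=cv2.boxPoints(r); w=plane(t,bx,.044)
print('block',bx.round(1).tolist(),w.round(4).tolist(),w.mean(0).round(4),[np.linalg.norm(w[i]-w[i-1]).round(4) for i in range(4)])
# lock
m=lab(t["pixels"],'brass',(438,240,476,280)); r=cv2.minAreaRect(np.argwhere(m)[:,::-1].astype(np.float32)); bx=cv2.boxPoints(r); w=plane(t,bx,.076)
print('lock',bx.round(1).tolist(),w.round(4).tolist(),w.mean(0).round(4),[np.linalg.norm(w[i]-w[i-1]).round(4) for i in range(4)],[np.degrees(np.arctan2(*(w[i]-w[i-1])[1::-1])).round(1) for i in range(4)])
# box top corners by eye + yellow strips
cor=[[483,212],[506,288],[428,305],[408,233]]
w=plane(t,cor,.07); print('box',w.round(4).tolist(),w.mean(0).round(4))
w=depthpts(t,[[450,285],[457,259],[240,275]]); print(w.round(4).tolist())
y=plane(t,[[430,195],[438,222]],.03);print('conduit',y.round(4).tolist())
k=cv2.resize(t["pixels"][225:305,165:305],None,fx=5,fy=5,interpolation=2); l=cv2.resize(t["pixels"][205:310,398:510],None,fx=4,fy=4,interpolation=2)
c=np.zeros((420,700+0,3),np.uint8); 
k=cv2.resize(k,(400,228)); l=cv2.resize(l,(400,375)); c=np.zeros((375,800,3),np.uint8); c[:228,:400]=k; c[:,400:]=l
cv2.imwrite("pics/crop1.png",c[:,:,::-1])
```

```text
red 122 314 [191.40163934 270.67213115] [341.18152866 289.98726115] tri [0.482  0.2202 0.0735] 0.0016
green 130 190 [228.29230769 265.4       ] [349.46842105 253.74210526] tri [0.4902 0.1599 0.077 ] 0.0019
blue 123 191 [265.40650407 260.10569106] [356.10471204 226.65968586] tri [0.4985 0.1002 0.0737] 0.0018
block [[176.5, 256.79998779296875], [283.20001220703125, 241.5], [288.29998779296875, 276.79998779296875], [181.60000610351562, 292.1000061035156]] [[0.5057, 0.2548, 0.044], [0.5309, 0.0736, 0.044], [0.4707, 0.0644, 0.044], [0.4466, 0.2432, 0.044]] [0.4885 0.159  0.044 ] [np.float64(0.0603), np.float64(0.1829), np.float64(0.0609), np.float64(0.1805)]
lock [[445.79998779296875, 251.1999969482422], [463.8999938964844, 246.0], [469.29998779296875, 264.8999938964844], [451.20001220703125, 270.1000061035156]] [[0.511, -0.1969, 0.076], [0.5195, -0.227, 0.076], [0.4886, -0.2339, 0.076], [0.4802, -0.204, 0.076]] [ 0.4998 -0.2155  0.076 ] [np.float64(0.0316), np.float64(0.0313), np.float64(0.0317), np.float64(0.0311)] [np.float64(13.1), np.float64(-74.3), np.float64(-167.3), np.float64(105.6)]
box [[0.5772, -0.2643, 0.07], [0.4514, -0.2932, 0.07], [0.4243, -0.1651, 0.07], [0.542, -0.1371, 0.07]] [ 0.4987 -0.2149  0.07  ]
[[0.4563, -0.202, 0.072], [0.5, -0.2246, 0.0438], [0.4742, 0.1461, 0.0454]]
conduit [[0.6148, -0.1871, 0.03], [0.566, -0.199, 0.03]]
```

View pics/crop1.png

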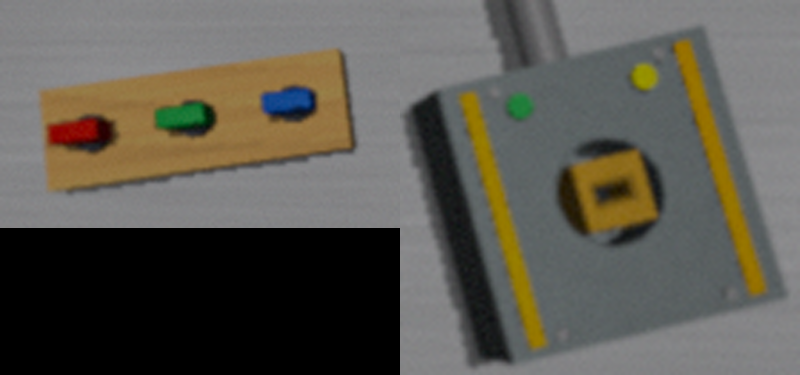

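The crop confirms it: the red key is at the left end of the block holding the keys. The keyway's long side runs along world y, turned about 14°. The fob triangulates to z 0.0735 (expected 0.072), and both the block and lock sizes match. Next is the reach.

```bash
cat >> h.py <<'E'
from scipy.spatial.transform import Rotation as R
def delta(p,psi,p0=None,r0=None):
    "tool-frame shift (mm) and turn for TCP p, tool x at yaw psi deg, pointing down"
    st=env.sense(); p0=st["eef_pos"] if p0 is None else p0; R0=R.from_rotvec(st["eef_rot"] if r0 is None else r0)
    c,s=np.cos(np.radians(psi)),np.sin(np.radians(psi))
    R1=R.from_matrix(np.array([[c,s,0],[s,-c,0],[0,0,-1]]))
    return (R0.inv().apply(np.array(p)-p0)*1000).round(1),(R0.inv()*R1).as_rotvec().round(4)
def psi(): m=R.from_rotvec(env.sense()["eef_rot"]).as_matrix(); return np.degrees(np.arctan2(m[1,0],m[0,0]))
E
python3 -c "
from h import *
print(psi(),delta([.4815,.2193,.16],97.8))"
```

```text
20.32854985933537 (array([ 527.6, -588. ,   83.9]), array([-8.0000e-04, -1.0000e-03, -1.3521e+00]))
```

```bash
python3 -m crank '[[44,-49,0,0,0,-0.15,0],[88,-98,0,0,0,-0.3,0],[132,-147,0,0,0,-0.45,0],[176,-196,0,0,0,-0.6,0],[220,-245,0,0,0,-0.75,0],[264,-294,0,0,0,-0.9,0],[308,-343,0,0,0,-1.05,0],[352,-392,0,0,0,-1.2,0],[396,-441,0,0,0,-1.352,0],[440,-490,20,0,0,-1.352,0],[484,-539,30,0,0,-1.352,0],[527.6,-588,40,0,0,-1.352,0]]' 30
python3 -m crank '[[0,0,0,0,0,0,0],[0,0,0,0,0,0,0],[0,0,0,0,0,0,0]]'
python3 -c "
from h import *
print(psi(),delta([.4815,.2193,.082],97.8))
t=take('top');cv2.imwrite('pics/a.png',cv2.resize(t['pixels'][180:340,100:340],None,fx=3,fy=3)[:,:,::-1])"
```

```text
clock: 1.7
eef_pos: [0.4662, 0.1811, 0.2102]
eef_rot: [2.064, 2.367, 0.0]
force: [0.3, -1.0, 0.3]
opening: 0.0928
grip_force: 0.0
clock: 2.08
eef_pos: [0.4657, 0.1776, 0.2108]
eef_rot: [2.067, 2.365, -0.0]
force: [0.2, 0.1, -0.0]
opening: 0.0928
grip_force: 0.0
97.69637410069886 (array([ 39.2,  21.2, 128.8]), array([ 0.0002,  0.0003, -0.0018]))
```

View pics/a.png

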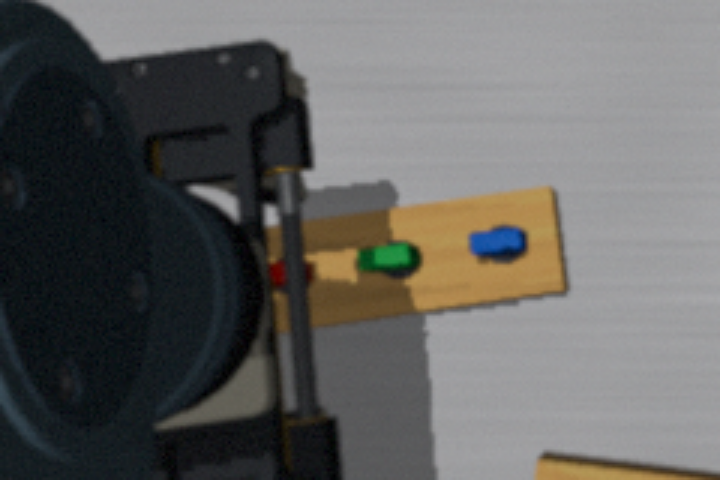

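The crop shows the gripper still short of the red key at crop (290,272). The jaws close across the key row, as wanted. Next I shift over and descend.

```bash
python3 -m crank '[[39,21,0,0,0,0,0],[39,21,30,0,0,0,0],[39,21,60,0,0,0,0],[39,21,60,0,0,0,0],[39,21,60,0,0,0,0]]'
python3 -c "
from h import *
print(psi(),delta([.4815,.2193,.082],97.8))
t=take('side');cv2.imwrite('pics/b.png',cv2.resize(t['pixels'][170:350,240:440],None,fx=3,fy=3)[:,:,::-1])"
```

```text
clock: 2.75
eef_pos: [0.4821, 0.2197, 0.1518]
eef_rot: [2.066, 2.365, 0.002]
force: [-0.4, -0.3, 0.4]
opening: 0.093
grip_force: 0.0
97.71088110907152 (array([-0.3, -0.8, 69.8]), array([ 0.0016, -0.0001, -0.0016]))
```

View pics/b.png

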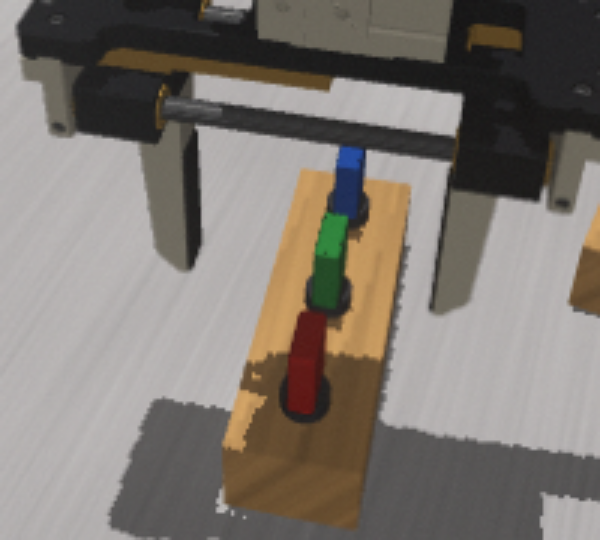

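Both fingers straddle the row, with the red key at crop (305,365) between them. I descend and grip.

```bash
python3 -m crank '[[0,-1,25,0,0,0,0],[0,-1,50,0,0,0,0],[0,-1,70,0,0,0,0],[0,-1,70,0,0,0,0],[0,-1,70,0,0,0,0.5],[0,-1,70,0,0,0,1],[0,-1,70,0,0,0,1],[0,-1,70,0,0,0,1],[0,-1,70,0,0,0,1],[0,-1,70,0,0,0,1]]' 40
python3 -m crank '[[0,0,0,0,0,0,1],[0,0,0,0,0,0,1],[0,0,0,0,0,0,1]]'
```

```text
clock: 4.05
eef_pos: [0.4803, 0.2203, 0.0805]
eef_rot: [-2.065, -2.367, 0.0]
force: [-0.8, 0.7, -0.1]
opening: 0.0376
grip_force: 0.0
clock: 4.42
eef_pos: [0.4817, 0.2204, 0.0809]
eef_rot: [2.064, 2.366, 0.003]
force: [2.7, 0.5, 0.1]
opening: 0.0121
grip_force: 40.0
```

```bash
python3 -m crank '[[0,0,-15,0,0,0,1],[0,0,-40,0,0,0,1],[0,0,-80,0,0,0,1],[0,0,-120,0,0,0,1],[0,0,-120,0,0,0,1],[0,0,-120,0,0,0,1]]'
python3 -c "
from h import *
print(env.sense()['grip_force'],psi(),delta([.4998,-.2155,.20],104))"
```

```text
clock: 5.18
eef_pos: [0.4795, 0.2201, 0.1997]
eef_rot: [-2.065, -2.367, 0.002]
force: [-0.6, -0.5, -1.1]
opening: 0.0119
grip_force: 40.0
39.98161196708679 97.79487692802697 (array([-4.343e+02, -3.900e+01, -2.000e-01]), array([-0.0017,  0.    , -0.1083]))
```

```bash
python3 -m crank '[[-40,-4,0,0,0,-0.01,1],[-80,-7,0,0,0,-0.02,1],[-125,-11,0,0,0,-0.03,1],[-170,-15,0,0,0,-0.04,1],[-215,-19,0,0,0,-0.05,1],[-260,-23,0,0,0,-0.06,1],[-305,-27,0,0,0,-0.07,1],[-350,-31,0,0,0,-0.09,1],[-395,-35,0,0,0,-0.108,1],[-434,-39,0,0,0,-0.108,1],[-434,-39,0,0,0,-0.108,1],[-434,-39,0,0,0,-0.108,1]]'
python3 - <<'E'
from h import *
print(psi(),env.sense()['eef_pos'])
t=take('top');s=take('side')
print(delta([.4998,-.2155,.18],104))
a=cv2.resize(t['pixels'][190:310,390:520],(390,360));b=cv2.resize(s['pixels'][50:200,320:480],(400,375))
c=np.zeros((375,800,3),np.uint8);c[:360,:390]=a;c[:,400:]=b;cv2.imwrite('pics/c.png',c[:,:,::-1])
E
```

```text
clock: 6.68
eef_pos: [0.4996, -0.2141, 0.1988]
eef_rot: [-1.933, -2.472, -0.0]
force: [-0.1, -0.4, -1.7]
opening: 0.0121
grip_force: 40.0
103.946555463095 [ 0.49964416 -0.21411031  0.19884461]
(array([-1.8, -0.7, 19.7]), array([-0.0012, -0.0018,  0.0006]))
```

View pics/c.png

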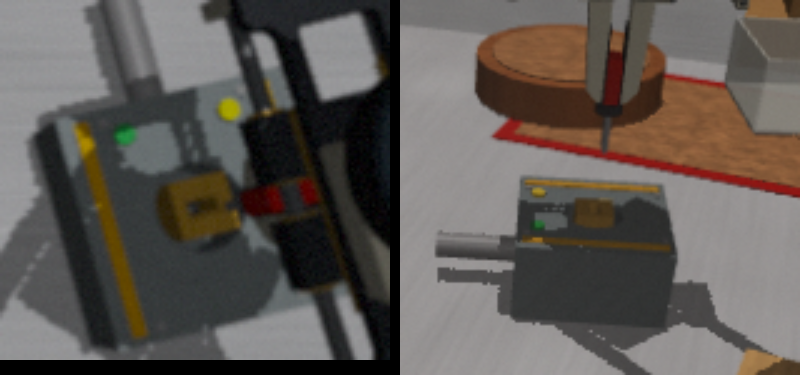

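The left half shows the lock at crop (203,205) with the key held beside it in the top view, an effect of perspective. The right half shows the blade hanging straight, with its tip at crop (605,150) above the lock at (595,212). I descend to about 6 mm above the lock and compare blade and lock in the side view.

```bash
python3 -m crank '[[-2,-1,15,0,0,0,1],[-2,-1,30,0,0,0,1],[-2,-1,44,0,0,0,1],[-2,-1,44,0,0,0,1],[-2,-1,44,0,0,0,1],[-2,-1,44,0,0,0,1]]'
python3 - <<'E'
from h import *
st=env.sense();print(psi(),st['eef_pos'],st['force'])
s=take('side')
b=s['pixels'][85:155,365:435];cv2.imwrite('pics/d.png',cv2.resize(b,(560,560),interpolation=0)[:,:,::-1])
P=st['eef_pos']
from h import K
def proj(s,p):
    T=np.linalg.inv(np.array(s['extrinsics'])); return cv2.projectPoints(np.array(p,float).reshape(-1,1,3),cv2.Rodrigues(T[:3,:3])[0],T[:3,3],K(s),np.array(s['dist']))[0].reshape(-1,2)
q=proj(s,[[.4998,-.2155,.076],P-[0,0,.072],P-[0,0,.038],P-[0,0,.010]])
print(q.round(2).tolist(), ((q-[365,85])*8).round(0).tolist())
E
```

```text
clock: 7.52
eef_pos: [0.5005, -0.2175, 0.1571]
eef_rot: [1.934, 2.474, 0.0]
force: [0.1, 0.9, -1.3]
opening: 0.012
grip_force: 40.0
103.97822377120097 [ 0.50046731 -0.21748979  0.15706726] [ 0.11156941  0.87244449 -1.30209256]
[[398.24, 132.13], [398.59, 127.88], [400.42, 113.24], [401.97, 100.64]] [[266.0, 377.0], [269.0, 343.0], [283.0, 226.0], [296.0, 125.0]]
```

View pics/d.png

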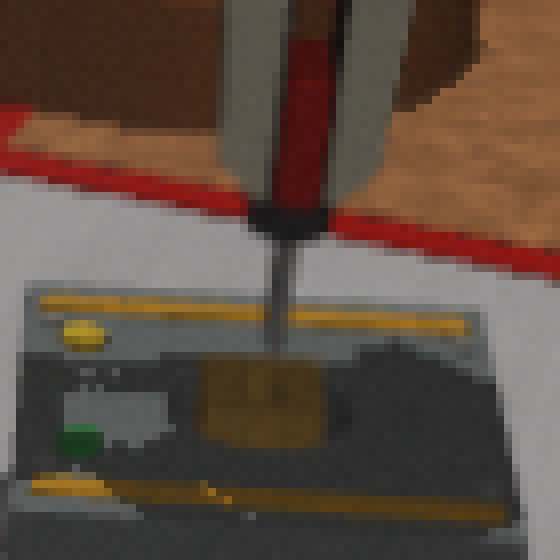

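The blade is straight and matches the TCP prediction: tip at crop (274,343), predicted (273,347). The lock's brass spans crop x 200–325. I compare that with the lock I measured.

```bash
cat >> h.py <<'E'
def proj(s,p):
    T=np.linalg.inv(np.array(s['extrinsics'])); return cv2.projectPoints(np.array(p,float).reshape(-1,1,3),cv2.Rodrigues(T[:3,:3])[0],T[:3,3],K(s),np.array(s['dist']))[0].reshape(-1,2)
E
python3 - <<'E'
from h import *
c=np.array([.4998,-.2155]);a=np.radians(14);u=np.array([np.cos(a),np.sin(a)])*.016;v=np.array([-u[1],u[0]])
pts=[[*(c+i*u+j*v),z] for i in(-1,1) for j in(-1,1) for z in(.07,.076)]
for n,w in(('side',(385,125,412,143)),('top',(440,240,480,280))):
    s=take(n);hsv=cv2.cvtColor(s['pixels'],cv2.COLOR_RGB2HSV).astype(int)
    m=(abs(hsv[...,0]-19)<9)&(hsv[...,1]>110)&(hsv[...,2]>40);x0,y0,x1,y1=w
    k=np.argwhere(m[y0:y1,x0:x1])[:,::-1]+[x0,y0]
    q=proj(s,pts);print(n,len(k),'mask',k.min(0)-.5,k.max(0)+.5,k.mean(0).round(2),'pred',q.min(0).round(2),q.max(0).round(2), q[1::2].mean(0).round(2))
    if n=='side':
        for r in range(125,143): 
            x=k[k[:,1]==r][:,0]; print(r,(x.min(),x.max()) if len(x) else '')
E
```

```text
side 172 mask [389.5 124.5] [411.5 140.5] [397.8  134.27] pred [390.23 128.26] [406.24 138.65] [398.25 132.19]
125 (np.int64(401), np.int64(411))
126 
127 
128 
129 
130 (np.int64(390), np.int64(403))
131 (np.int64(390), np.int64(404))
132 (np.int64(390), np.int64(404))
133 (np.int64(390), np.int64(404))
134 (np.int64(390), np.int64(404))
135 (np.int64(390), np.int64(404))
136 (np.int64(390), np.int64(405))
137 (np.int64(390), np.int64(405))
138 (np.int64(390), np.int64(404))
139 (np.int64(391), np.int64(404))
140 (np.int64(394), np.int64(404))
141 
142 
top 393 mask [441.5 246.5] [479.5 269.5] [454.39 258.79] pred [444.28 246.22] [469.87 270.1 ] [457.55 258.09]
```

Run:
```python
from h import *
s=take('side');P=env.sense()['eef_pos'];print(P)
a=np.linspace(0,6.28,40);c=[[P[0]+.011*np.cos(x),P[1]+.011*np.sin(x),P[2]-.038+z] for x in a for z in(0,.01)]
q=proj(s,c);print('collar pred',q.min(0).round(2),q.max(0).round(2))
g=s['pixels'].max(2).astype(int)
print(g[108:118,392:410])
print('brass');print(s['pixels'][126:144,387:409,0].astype(int)-s['pixels'][126:144,387:409,2])
```

```text
[ 0.50025016 -0.21732953  0.15688053]
collar pred [395.17 106.71] [406.42 115.69]
[[138 141 119  92  87  87  65  56  74  75  77  76  70  57  75  89  88  99]
 [144 140 125 106  87  80  58  53  72  76  75  77  66  59  80  95 107 120]
 [142 143 141 122  75  51  44  48  64  68  67  71  57  51  73 104 126 132]
 [114 117 119 101  47  24  24  34  40  45  45  45  38  26  70 118 129 130]
 [122 125 128 101  36  28  27  27  28  31  26  28  28  25  82 129 142 135]
 [150 151 150 127  69  34  26  29  29  26  32  26  27  27  89 133 142 141]
 [149 150 150 141 126 102  67  38  28  31  28  30  47  88 120 121 117 122]
 [150 150 150 146 147 141 117  75  46  55  89 107 116 137 144 126 119 121]
 [150 148 148 148 148 148 129  82  58  71 121 151 149 149 150 150 149 151]
 [150 149 146 151 147 149 127  76  57  72 120 150 150 148 150 150 151 152]]
brass
[[-3 -3 -2 -3 -2 -2 -3 -3 -3 -3 -2  1  3  4  5  4  8  9 11 13 14 21]
 [-3 -2 -2 -2 -3 -2 -3 -3 -2 -2 -1 -1  5  1 -3 -2 -2 -3 -3 -3 -4 -4]
 [-4 -4 -2 -2 -3 -2 -1 -3 -3 -4 -2  0  3 -1 -2 -2 -4 -1 -2 -3 -2 -6]
 [-1 -1  4 18 24 25 25 21 18 20 19 23 21 18 14 15  9  
[... 281 characters left out ...]
 0  0  0]
 [ 0  0 11 35 44 41 41 41 39 47 49 43 31 37 43 42 41 41 24  0 -2  1]
 [-1  1 11 31 42 42 42 42 42 44 42 42 35 39 41 42 42 43 22  0  1 -1]
 [ 0  2 17 32 45 47 43 44 45 46 47 45 44 44 46 44 45 42 24  0  2  0]
 [-1  3 17 39 49 46 46 45 48 47 47 47 48 49 50 48 48 46 27  0  1  0]
 [ 0  3 20 41 48 46 47 47 47 47 47 47 48 48 46 49 49 42 24  0 -1 -1]
 [ 1  1  3 21 41 45 47 48 49 50 50 50 48 48 47 48 47 42 21  1  1  1]
 [-2  1  0  2  5 10 24 37 39 41 50 48 48 47 47 45 35 30 17 -1  0  1]
 [ 0  0  0 -1  0 -2  4  6  5  6 10 10 10 10  9  9  6  4  4  0 -1  0]
 [-1 -1  0  0  1 -1 -1 -1  0  0 -2  1 -1  0  1 -1  0 -1  1  0  0 -1]
 [ 0 -2  0  0  0  0  0 -2  2  0 -1  0 -2  1 -1 -3 -1  1  1  1 -1  0]]
```

```bash
python3 -m crank '[[4,1,0,0,0,0,1],[4,1,0,0,0,0,1],[4,1,3,0,0,0,1],[4,1,6,0,0,0,1],[4,1,8,0,0,0,1],[4,1,10,0,0,0,1],[4,1,10,0,0,0,1]]'
python3 -c "
from h import *
print(psi(),delta([.5,-.2135,.15],104));st=env.sense();print(st['ft_torque'])"
```

```text
clock: 8.6
eef_pos: [0.5, -0.2131, 0.1463]
eef_rot: [-1.934, -2.475, 0.0]
force: [0.0, 0.7, -1.1]
opening: 0.0119
grip_force: 40.0
103.97684137751858 (array([-0.4, -0.1, -3.7]), array([-0.0003, -0.0003, -0.0004]))
[-0.00920788 -0.1334697  -0.01930846]
```

```bash
for i in 1 2; do python3 -m crank '[[0,0,1,0,0,0,1],[0,0,2,0,0,0,1],[0,0,2,0,0,0,1]]' | sed -n '2p;4p' ; done; python3 -c "
from h import *
print(env.sense()['ft_torque'])"
```

```text
eef_pos: [0.5002, -0.2131, 0.1446]
force: [1.3, -0.7, -0.4]
eef_pos: [0.5003, -0.2131, 0.1425]
force: [1.8, -0.7, -1.1]
[-0.03939089 -0.4462466  -0.02072444]
```

Side force toward +x means the wall is guiding the blade that way, so I shift 1 mm in +x and continue.

```bash
python3 -m crank '[[0,1,0,0,0,0,1],[0,1,0,0,0,0,1]]' | sed -n '2p;4p'; python3 -m crank '[[0,0,1,0,0,0,1],[0,0,2,0,0,0,1],[0,0,2,0,0,0,1]]' | sed -n '2p;4p' ; python3 -c "
from h import *
print(env.sense()['ft_torque'])"
```

```text
eef_pos: [0.5008, -0.2127, 0.1424]
force: [-0.4, 0.1, -0.8]
eef_pos: [0.5009, -0.2128, 0.1404]
force: [-0.1, 0.5, -0.5]
[-0.05076012 -0.07617151 -0.03587608]
```

```bash
for i in 1 2; do python3 -m crank '[[0,0,1,0,0,0,1],[0,0,2,0,0,0,1],[0,0,2,0,0,0,1]]' | sed -n '2p;4p' ; python3 -c "
from h import *
print(env.sense()['ft_torque'].round(3))"; done
```

```text
eef_pos: [0.501, -0.2128, 0.1384]
force: [-0.5, 1.0, -0.7]
[-0.052 -0.08  -0.042]
eef_pos: [0.5009, -0.2129, 0.1364]
force: [-0.5, 0.1, -0.4]
[-0.089  0.126  0.027]
```

```bash
for i in 1 2 3; do python3 -m crank '[[0,0,1,0,0,0,1],[0,0,2,0,0,0,1],[0,0,2,0,0,0,1]]' | sed -n '2p;4p' ; python3 -c "
from h import *
print(env.sense()['ft_torque'].round(3))"; done
```

```text
eef_pos: [0.5006, -0.2128, 0.1342]
force: [-1.9, -2.1, -0.9]
[-0.322  0.358 -0.033]
eef_pos: [0.501, -0.2127, 0.1323]
force: [-1.6, -1.3, -0.9]
[-0.185  0.342  0.009]
eef_pos: [0.5012, -0.2128, 0.1304]
force: [-0.9, -1.1, -0.7]
[-0.188  0.257 -0.053]
```

Run:
```python
from h import *
s=take('side')
b=s['pixels'][85:155,365:435];cv2.imwrite('pics/e.png',cv2.resize(b,(560,560),interpolation=0)[:,:,::-1])
P=env.sense()['eef_pos'];q=proj(s,[P-[0,0,.038],P-[0,0,.01]]);print(P,((q-[365,85])*8+4).round())
```

```text
[ 0.50119834 -0.21281265  0.13043106] [[270. 329.]
 [282. 232.]]
```

View pics/e.png

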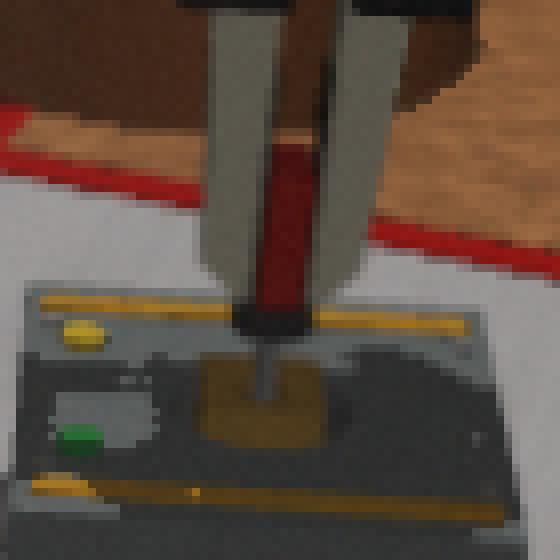

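The blade is inside the keyway at crop (265,400), and the collar at (270,320) has not slipped. I continue down.

```bash
for i in 1 2 3; do python3 -m crank '[[0,0,1,0,0,0,1],[0,0,2,0,0,0,1],[0,0,2,0,0,0,1]]' | sed -n '2p;4p' ; python3 -c "
from h import *
print(env.sense()['ft_torque'].round(3))"; done
```

```text
eef_pos: [0.5017, -0.213, 0.1286]
force: [1.0, 0.2, 0.3]
[-0.163 -0.37  -0.019]
eef_pos: [0.5015, -0.2129, 0.1264]
force: [2.7, -0.1, -0.4]
[-0.092 -0.608  0.005]
eef_pos: [0.501, -0.2128, 0.1243]
force: [2.5, 0.8, -0.7]
[ 0.076 -0.668  0.011]
```

```bash
for i in 1 2 3; do python3 -m crank '[[0,0,1,0,0,0,1],[0,0,2,0,0,0,1],[0,0,2,0,0,0,1]]' | sed -n '2p;4p' ; python3 -c "
from h import *
print(env.sense()['ft_torque'].round(3))"; done
```

```text
eef_pos: [0.5008, -0.2129, 0.1224]
force: [1.4, 0.3, 0.1]
[ 0.035 -0.512  0.045]
eef_pos: [0.5007, -0.2129, 0.1202]
force: [0.2, 0.3, -2.4]
[-0.223 -0.2   -0.001]
eef_pos: [0.5008, -0.2127, 0.1181]
force: [0.4, -0.5, -1.1]
[-0.169  0.017  0.008]
```

```bash
for i in 1 2 3; do python3 -m crank '[[0,0,1,0,0,0,1],[0,0,2,0,0,0,1],[0,0,2,0,0,0,1]]' | sed -n '2p;4p' ; python3 -c "
from h import *
print(env.sense()['ft_torque'].round(3))"; done
```

```text
eef_pos: [0.5009, -0.2128, 0.1163]
force: [-1.1, -0.3, -0.9]
[-0.167  0.164 -0.032]
eef_pos: [0.5009, -0.2128, 0.1143]
force: [-0.8, -1.8, -0.4]
[-0.222  0.151  0.014]
eef_pos: [0.501, -0.2128, 0.1125]
force: [-2.2, 0.3, 1.2]
[-0.192  0.42  -0.032]
```

```bash
for i in 1 2; do python3 -m crank '[[0,0,1,0,0,0,1],[0,0,1,0,0,0,1],[0,0,1,0,0,0,1]]' | sed -n '2p;4p;6p' ; python3 -c "
from h import *
print(env.sense()['ft_torque'].round(3))"; done
```

```text
eef_pos: [0.501, -0.2129, 0.1125]
force: [-4.5, 0.8, 8.4]
grip_force: 40.0
[ 0.055  0.828 -0.008]
eef_pos: [0.5011, -0.2129, 0.1124]
force: [-6.4, 1.9, 15.1]
grip_force: 40.0
[0.282 1.169 0.035]
```

Run:
```python
from h import *
s=take('side')
b=s['pixels'][85:155,365:435];cv2.imwrite('pics/f.png',cv2.resize(b,(560,560),interpolation=0)[:,:,::-1])
```

```text
(no output)
```

View pics/f.png

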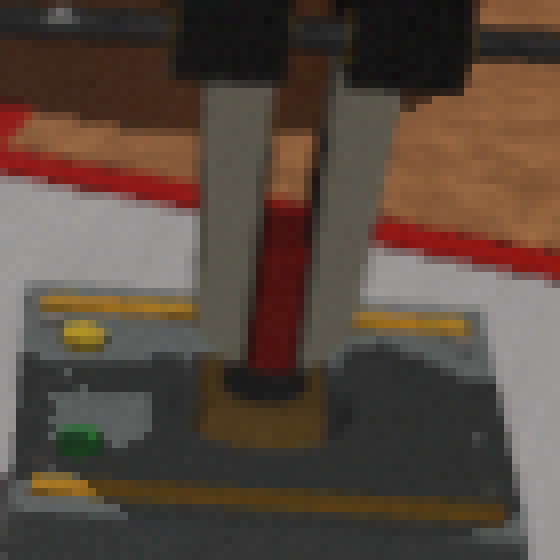

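The collar at crop (265,382) now rests on the brass face, and Fz has risen to 15 N against a hard stop. The key is home. Next I turn it clockwise, which is + about tool z.

```bash
python3 -m crank '[[0,0,-0.5,0,0,0.1,1],[0,0,-0.5,0,0,0.2,1],[0,0,-0.5,0,0,0.3,1],[0,0,-0.5,0,0,0.4,1],[0,0,-0.5,0,0,0.5,1],[0,0,-0.5,0,0,0.6,1],[0,0,-0.5,0,0,0.6,1]]' 60; python3 -c "
from h import *
print(psi(),env.sense()['ft_torque'].round(3))"
```

```text
clock: 16.95
eef_pos: [0.5023, -0.213, 0.1124]
eef_rot: [2.578, 1.79, 0.003]
force: [-1.0, 0.6, 7.7]
opening: 0.0116
grip_force: 60.0
69.53906665340482 [0.288 0.295 0.01 ]
```

```bash
python3 -m crank '[[0,0,0,0,0,0.1,1],[0,0,0,0,0,0.2,1],[0,0,0,0,0,0.3,1],[0,0,0,0,0,0.4,1],[0,0,0,0,0,0.5,1],[0,0,0,0,0,0.6,1],[0,0,0,0,0,0.7,1],[0,0,0,0,0,0.7,1]]'; python3 -c "
from h import *
print(psi(),env.sense()['ft_torque'].round(3))"
```

```text
clock: 17.95
eef_pos: [0.5031, -0.2137, 0.1125]
eef_rot: [3.035, 0.797, 0.006]
force: [1.4, -0.1, 5.6]
opening: 0.0117
grip_force: 60.0
29.429170842206695 [ 0.011 -0.143  0.055]
```

```bash
python3 -m crank '[[0,0,0,0,0,0.1,1],[0,0,0,0,0,0.2,1],[0,0,0,0,0,0.3,1],[0,0,0,0,0,0.35,1],[0,0,0,0,0,0.35,1]]'; python3 -c "
from h import *
print(psi(),env.sense()['ft_torque'].round(3))"; python3 -m crank '[[0,0,0,0,0,0.05,1],[0,0,0,0,0,0.08,1],[0,0,0,0,0,0.08,1],[0,0,0,0,0,0.08,1]]'
python3 - <<'E'
from h import *
print(psi(),env.sense()['ft_torque'].round(3))
s=take('side');t=take('top')
b=cv2.resize(s['pixels'][85:155,365:435],(400,400),interpolation=0);a=cv2.resize(t['pixels'][200:300,410:510],(400,400),interpolation=0)
cv2.imwrite('pics/g.png',np.hstack([b,a])[:,:,::-1])
E
```

```text
clock: 18.58
eef_pos: [0.5033, -0.2141, 0.1125]
eef_rot: [3.127, 0.259, 0.008]
force: [2.4, -2.0, 5.8]
opening: 0.0117
grip_force: 60.0
9.465079715328399 [-0.313 -0.382  0.087]
clock: 19.08
eef_pos: [0.5033, -0.2142, 0.1125]
eef_rot: [3.135, 0.135, 0.008]
force: [2.8, -2.1, 5.4]
opening: 0.0111
grip_force: 60.0
4.926568624925464 [-0.402 -0.42   0.089]
```

View pics/g.png

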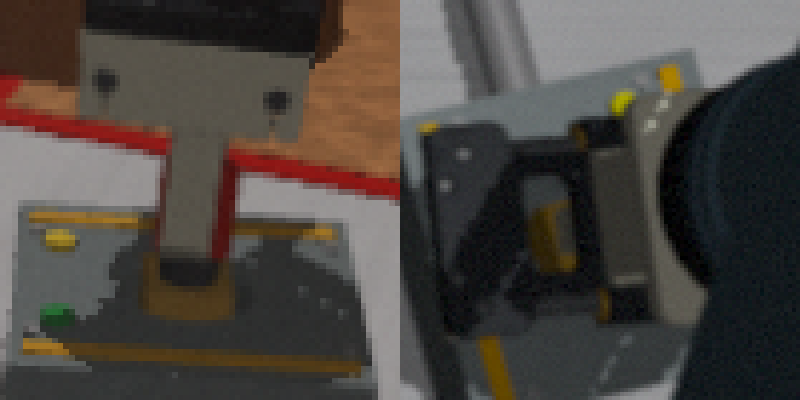

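The left half shows the collar still seated on the lock at crop (190,270). The gripper has turned about 99°, and the brass in the top view has turned with it. I add a little more to feel the stop.

```bash
python3 -m crank '[[0,0,0,0,0,0.05,1],[0,0,0,0,0,0.1,1],[0,0,0,0,0,0.1,1],[0,0,0,0,0,0.1,1]]'; python3 -c "
from h import *
print(psi(),env.sense()['ft_torque'].round(3))"
```

```text
clock: 19.68
eef_pos: [0.5032, -0.2144, 0.1125]
eef_rot: [3.138, -0.02, 0.008]
force: [2.3, -2.7, 6.0]
opening: 0.0118
grip_force: 60.1
-0.7457222246015675 [-0.534 -0.416  0.466]
```

Torque jumped from 0.09 to 0.47 N m, so the cylinder is at its stop. I hold briefly and hand in.

```bash
python3 -m crank '[[0,0,0,0,0,-0.02,1],[0,0,0,0,0,-0.02,1],[0,0,0,0,0,-0.02,1],[0,0,0,0,0,-0.02,1]]'; python3 -c "
from h import *
print(psi(),env.sense()['ft_torque'].round(3)); print(env.hand_in())"
```

```text
clock: 20.18
eef_pos: [0.5032, -0.2143, 0.1125]
eef_rot: [3.138, 0.01, 0.008]
force: [2.9, -2.8, 5.8]
opening: 0.0119
grip_force: 60.1
0.3777190662430732 [-0.496 -0.417  0.351]
the job is handed in; nothing more can be done
None
```

The job is handed in at 20.2 s with the red key home in the lock, turned clockwise to its stop (torque rose sharply there) and still gripped at 60 N; the station gave no verdict.

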